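# Support the bearing-test arm with its screw foot

## Robot

A 6-joint arm with a two-finger parallel gripper is mounted at the origin on the work surface. World frame = base frame: x ahead of the robot, y to its left, z up, the work surface at z = 0. Lengths are in m, angles in rad, forces in N, time in s.
With the tool pointing down it reaches from about 0.275 to 0.85 m from the base axis. Payload 5.2 kg.
Tool frame: the origin (TCP) lies on the centre line of the jaws, within the pads' length; the fingertips stand 19 mm ahead of it and the grasp point (between the pads) is the TCP (r.tip_extent is the distance from the TCP to the fingertips, in m); x points along the fingers, y is the direction in which the jaws open and shut, and the axes are right-handed (so a half turn about x gives the same grasp; the last joint's range is limited). The gripper opens to 85 mm and grips with 20 to 120 N. Pads are 22 mm wide; open, the fingers measure 114 mm over their backs; the gripper's body (76 mm by 85 mm) begins 54 mm behind the grasp point. The pads swing forward as they close: fully open they stand 13 mm farther back than shut.
Start: joints at [-1.362, 0.259, 1.535, -0, 1.348, -0.203], TCP at [0.22, -0.504, 0.25] pointing down, gripper open.
Joint ranges: [-3.14, 3.14], [-0.91, 2.08], [0.19, 2.58], [-1.22, 4.36], [0.22, 2.71], [-3.12, 3.12]. Speed limits (rad/s): [2.57, 2.57, 3.14, 3.14, 3.14, 3.14].

## Interface

Orientations are given as a 3x3 rotation matrix whose columns are the frame's x, y, z axes.
In Python, from cell import r, effector, kinematics, eyes, order, readout gives the robot as it stands. The module is installed in compiled form; this text tells all that it offers. Calls block until the motion is done:
- r.move_ptp(position, orientation): joint-space move of the TCP to a pose.
- r.movel(position, orientation=None, v=0.15, until_force=None): straight line of the TCP; orientation=None keeps the orientation; v is the mean speed in m/s. With until_force (N) it stops when the force on the tool has changed by that much, and returns True; else False.
- r.move_joints(angles): joint-space move.
- effector.release() and effector.grab(strength=None): open the fingers fully, or close them until they stop; strength is the grip in N (None keeps the last).
- r.hold(seconds).
- kinematics.ik(position, orientation): joint angles nearest the present ones, or None.
- eyes.capture(name): name is "scene" or "top" or "wrist"; returns a dict with "image" (480x640x3 uint8, blue, green, red), "K" (3x3 intrinsics, pixels), "distortion" ([k1, k2, p1, p2, k3] as OpenCV has them; the pictures are not rectified), "extrinsics" (4x4, takes a point from world to camera coordinates). Camera axes: x right, y up, looking along -z (the intrinsics and any distortion apply to the point x, -y, -z); pixel columns grow to the right and rows downward; lengths in m; the calibration is good to about 2 mm. A picture is of the moment at which its call begins. There is no depth.
A pose or a line that the arm cannot do raises r.PlanningError and nothing moves.
- order.finish_job(): hands the job in, once; it reports no verdict.
Readings, each from a call of its own:
- readout.get_time_s(): time.
- readout.get_joints(): joint angles.
- readout.get_qvel(): joint speeds.
- readout.get_tau(): joint torques, N m.
- readout.get_tool_pos(): TCP position.
- readout.get_eef_rot(): TCP orientation.
- readout.get_contact_force(): force on the tool from outside, world axes, zero at the start.
- readout.get_torque(): the same for the moment, N m.
- readout.get_opening(): finger opening in m.
Only numpy, scipy, OpenCV 4.12 (cv2) and the standard library are available. Lean on these libraries where they do the work, as an engineer would, in place of code of your own. Each camera call takes 0.05 s, during which the arm holds its last target. There are 200 camera calls.

## Task

The overhanging arm of the bearing-test stand needs support: slide the loose aluminium shoe under its screw foot so that the rubber sole is wholly above the brass disc, and let go of the shoe. Then turn the black knob clockwise until the sole just touches the shoe: stop at the first clear resistance, so that it bears lightly and does not press hard. Leave the knob free at the end and everything else on the table where it is.

Things in the scene. Friction and masses are not known exactly. Their poses are not given: they have to be found in the camera images.
- stand: Bearing-test stand, fixed: grey base, aluminium pillar, and a level arm (36 mm wide, 54 to 76 mm above the table) that reaches out to the foot. Origin on the foot's vertical axis at table level; +x points along the arm to the pillar, z up. From the axis the base plate begins at 105 mm, the pillar (118 mm high) at 132 mm. The other three sides are open.
- foot: The adjustable foot in the arm's free end: knob, spindle, and a rubber sole 48 mm across. Origin on the axis at the knob's mid height, about 108 mm above the table at the start; it moves down with the foot but does not turn. The worn sole's underside is an unknown 91 to 95 mm below the origin: 3 to 7 mm above a 10 mm shoe at the start. It gives about 8 N per mm of foot travel after first touch.
- knob_top (a point): Centre of the top face of the black knob, 14 mm above the foot's origin. The knob is round, 28 mm high and ribbed, 36 mm across its ribs (34 mm for the fingers to close on). Nothing stands beside it but the arm, 18 mm below its underside.
- screw (a joint): Turn of the knob, rad, 0 at the start, growing clockwise seen from above (range 0 to 5.5). The foot goes down 18 mm per full turn (2.9 mm per rad), and stays where it is left. The free thread needs 0.06 to 0.09 N m; after touch the rubber drags on the shoe (sole and knob turn together), and the torque climbs by about 0.007 to 0.012 N m per newton of foot force.
- shoe: Loose shoe, about 0.32 kg: aluminium plate 158 x 80 x 10 mm with a brass disc (70 mm across) on its top near one end, an orange fin near the other. Origin at the underside below the disc's centre; z up. Plate: x = -118 to +40 mm, y = -40 to +40 mm. Fin centred at x = -95 mm, y = 0: 26 mm long in x, 12 mm thick in y, its top 41 mm above the table. Starts on the left or right.
- yoyo: Pink acrylic yo-yo lying on a side face, 56 mm across, 42 mm high; origin under its centre. Leave alone.
- canister: Tall aluminium soaking canister with a dark screw top, 72 mm across, 161 mm high; origin under its centre. Leave alone.
- removal_tool: Blue steel bearing removal tool lying down, 113 mm long (75 mm to -x, 38 mm to +x of the origin), 16 mm thick. Leave alone.
- hex_driver: Stubby hex driver, yellow handle 45 x 24 x 24 mm to -x of the origin, 35 mm blade to +x. Leave alone.
- axle0: Brass axle, 8 mm thick, 40 mm long, lying along its x; origin under its middle. Leave alone.
- axle1: The other brass axle, the same. Leave alone.
- bearing_cup: White ceramic cup for bearings, 60 mm across, 35 mm high; origin under its centre. Leave alone.
Not all that is in view belongs to the job. What is shaped like the shoe but green or red is not meant.

How it is judged:
By the outcome, as a careful person would: the job done as asked, in the order asked, and still so for the second after the job is handed in, with the robot touching nothing.
It also fails if it takes over 72 s, if anything falls off the work surface, if the arm or the gripper's body presses on something with over 40 N, if the wrist force passes 120 N, or if a joint passes its speed limit or range.

## Working session

There is one attempt and no reset: what is moved stays moved. The work goes in short steps, each a Python script; the robot and the scene stay as the last script left them, time stands still between calls to the robot, and variables do not carry over. Pictures are saved under pics/ and viewed, about 8 in all and at most 12, crops included, and the job is handed in when it is done.

```bash
mkdir -p pics
cat > h.py <<'E'
import numpy as np, cv2
from cell import r, effector, kinematics, eyes, order, readout
def snap(cam,fn=None):
    c=eyes.capture(cam)
    if fn: cv2.imwrite('pics/'+fn,c['image'])
    return c
def ray(c,uv):
    K=np.array(c['K'],float);D=np.array(c['distortion'],float);E=np.array(c['extrinsics'],float)
    p=cv2.undistortPoints(np.array(uv,float).reshape(-1,1,2),K,D).reshape(-1,2)
    d=np.c_[p[:,0],-p[:,1],-np.ones(len(p))]@E[:3,:3]
    return -E[:3,:3].T@E[:3,3],d
def onplane(c,uv,z):
    o,d=ray(c,uv); return o+d*((z-o[2])/d[:,2])[:,None]
def proj(c,P):
    K=np.array(c['K'],float);D=np.array(c['distortion'],float);E=np.array(c['extrinsics'],float)
    q=np.atleast_2d(P)@E[:3,:3].T+E[:3,3]
    q=q*[1,-1,-1]
    return cv2.projectPoints(q,np.zeros(3),np.zeros(3),K,D)[0].reshape(-1,2)
def down(yaw):  # tool x down, jaw axis y at yaw
    y=np.array([np.cos(yaw),np.sin(yaw),0]);x=np.array([0,0,-1.])
    return np.c_[x,y,np.cross(x,y)]
E
python3 - <<'E'
from h import *
import pickle
a=snap('top','top0.png');b=snap('scene','scene0.png')
pickle.dump((a,b),open('c0.pkl','wb'))
print(onplane(a,[[0,0],[639,0],[0,479],[639,479]],0),readout.get_time_s(), readout.get_eef_rot())
E
```

```text
[[ 1.11078611  0.80831589  0.        ]
 [ 1.13340118 -0.90137226  0.        ]
 [-0.06761059  0.72845156  0.        ]
 [-0.10965548 -0.77922537  0.        ]] 0.1 [[-3.68532426e-04  4.00288065e-01 -9.16389289e-01]
 [ 1.61886673e-03 -9.16387912e-01 -4.00288115e-01]
 [-9.99998622e-01 -1.63103128e-03 -3.10294373e-04]]
```

View pics/top0.png

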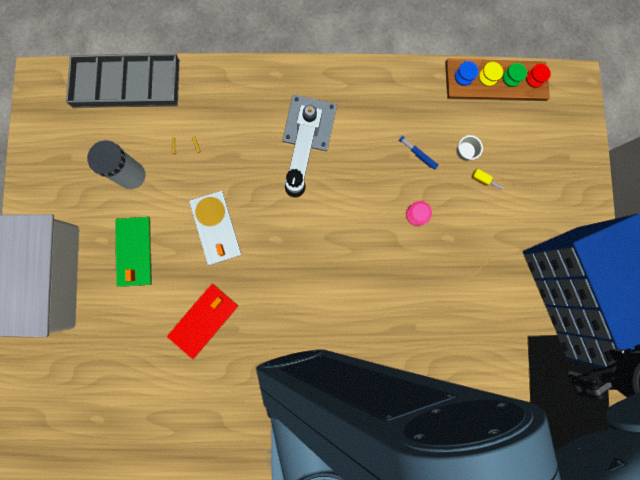

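View pics/scene0.png

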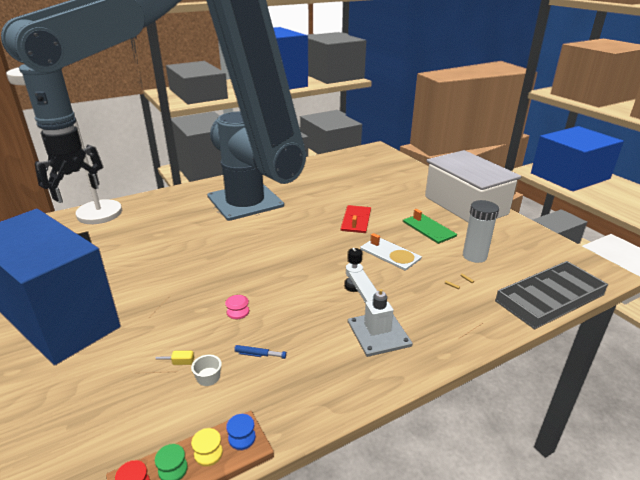

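The top view shows the shoe at about (215,228), with its disc at (210,212) and fin at (220,250). The knob is at (295,182), and the pillar top is at (310,112). The red and green lookalikes are separate, and the path from the shoe to the foot is free.

```bash
cat > m.py <<'E'
from h import *
def big(m):
    cs=cv2.findContours(m.astype(np.uint8),cv2.RETR_EXTERNAL,cv2.CHAIN_APPROX_NONE)[0]
    return max(cs,key=cv2.contourArea)
def cen(c):
    M=cv2.moments(c);return [M['m10']/M['m00'],M['m01']/M['m00']]
def boxm(m,box):
    z=np.zeros_like(m);x0,y0,x1,y1=box;z[y0:y1,x0:x1]=m[y0:y1,x0:x1];return z
def shoe(c,box):
    """disc centre + fin -> (xy of origin, yaw, fin xy)"""
    hsv=cv2.cvtColor(c['image'],cv2.COLOR_BGR2HSV);H,S,V=cv2.split(hsv)
    disc=big(boxm((H>14)&(H<28)&(S>150)&(V>120),box)); fin=big(boxm((H<14)&(S>170)&(V>90),box))
    white=big(boxm((S<40)&(V>150),box))
    q=onplane(c,cv2.boxPoints(cv2.minAreaRect(white)),.010)[:,:2]
    d=onplane(c,[cv2.fitEllipse(disc)[0]],.0105)[0,:2]
    f=onplane(c,[cen(fin)],.03)[0,:2]
    rect=cv2.minAreaRect(onplane(c,white.reshape(-1,2),.010)[:,:2].astype(np.float32)*1000)
    return d,f,rect,cv2.contourArea(disc),cv2.contourArea(fin)
E
python3 - <<'E'
from m import *
import pickle
a,b=pickle.load(open('c0.pkl','rb'))
d,f,rect,A1,A2=shoe(a,(185,185,245,268)); print(d,f,rect,A1,A2, 'yaw(d-f)',np.arctan2(*(d-f)[::-1]))
# knob: dark mask
g=a['image'].max(2)
k=big(boxm(g<60,(280,165,310,200))); print('knob',cv2.boundingRect(k), onplane(a,[cv2.minEnclosingCircle(k)[0]],.11))
# base plate corners / pillar top
hsv=cv2.cvtColor(a['image'],cv2.COLOR_BGR2HSV)
p=big(boxm((hsv[...,1]<60),(275,90,345,160)))
cv2.imwrite('pics/z.png',cv2.resize(a['image'][85:275,180:350],None,fx=3,fy=3,interpolation=cv2.INTER_CUBIC))
for z,u in [(.01,[[292,95],[337,102],[328,151],[282,143]]),(.118,[[310,112]]),(.122,[[293.5,176]])]: print(z,onplane(a,u,z))
print(onplane(a,[[210,212]],.01))
E
```

```text
[0.5475914  0.24161521] [0.44684139 0.20712261] ((509.6402893066406, 229.90948486328125), (158.19471740722656, 80.8962631225586), 17.02134132385254) 594.0 0.5 yaw(d-f) 0.32985086599182
knob (287, 170, 16, 17) [[0.60101229 0.04443154 0.11      ]]
0.01 [[ 0.83000797  0.04935476  0.01      ]
 [ 0.81243386 -0.05913701  0.01      ]
 [ 0.69001545 -0.0354131   0.01      ]
 [ 0.70987141  0.07354233  0.01      ]]
0.118 [[0.74479639 0.00909297 0.118     ]]
0.122 [[0.60239017 0.04532316 0.122     ]]
[[0.54536251 0.24090867 0.01      ]]
```

View pics/z.png

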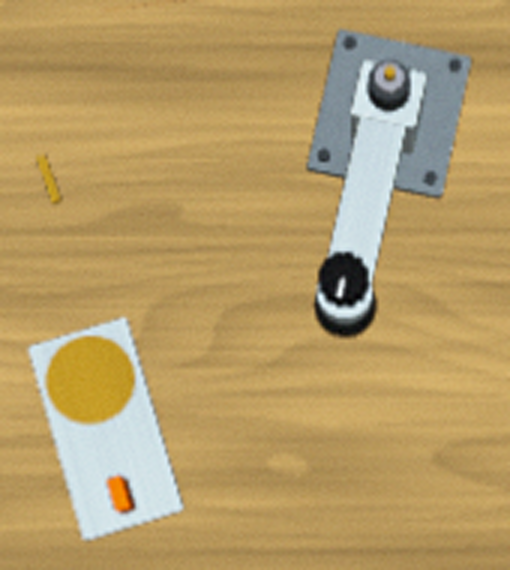

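Run:
```python
from m import *
import pickle
print(readout.get_time_s())
for yw in (-73,-11): 
  for k in (0,180):
    print(yw+k,kinematics.ik([.456,.2135,.2],down(np.radians(yw+k))),kinematics.ik([.60,.042,.2],down(np.radians(yw+k))))
r.move_ptp([.54,.04,.30],down(np.radians(-73)))
a=snap('wrist','w0.png'); t=readout.get_time_s()
r.move_ptp([.456,.2135,.16],down(np.radians(-73)))
b=snap('wrist','w1.png')
cv2.imwrite('pics/w01.png',cv2.resize(np.hstack([a['image'],b['image']]),(800,300)))
pickle.dump((a,b),open('c1.pkl','wb'));print(t,readout.get_time_s(),readout.get_joints())
print(proj(a,[.60,.042,.122]),proj(b,[[.456,.2135,.041]]),proj(b,[[.456,.2135,.01]]))
```

```text
0.1
-73 [ 2.16014102e-01  2.16678267e-01  1.71950378e+00 -4.44089210e-16
  1.20541061e+00  1.49010446e+00] [-1.15388037e-01  3.86090042e-01  1.48005613e+00 -4.44089210e-16
  1.27544648e+00  1.15870232e+00]
107 [ 2.16014102e-01  2.16678267e-01  1.71950378e+00 -4.44089210e-16
  1.20541061e+00 -1.65148820e+00] [-1.15388037e-01  3.86090042e-01  1.48005613e+00 -4.44089210e-16
  1.27544648e+00 -1.98289034e+00]
-11 [ 2.16014102e-01  2.16678267e-01  1.71950378e+00 -4.44089210e-16
  1.20541061e+00  4.08000320e-01] [-1.15388037e-01  3.86090042e-01  1.48005613e+00 -4.44089210e-16
  1.27544648e+00  7.65981806e-02]
169 [ 2.16014102e-01  2.16678267e-01  1.71950378e+00 -4.44089210e-16
  1.20541061e+00 -2.73359233e+00] [-1.15388037e-01  3.86090042e-01  1.48005613e+00 -4.44089210e-16
  1.27544648e+00 -3.06499447e+00]
2.4083 3.4 [ 2.14100579e-01  2.57517656e-01  1.77049372e+00 -5.45339113e-04
  1.11048077e+00  1.48954232e+00]
[[333.94316583 150.07930966]] [[315.23040825 238.86082226]] [[315.43842914 227.38702049]]
```

View pics/w01.png

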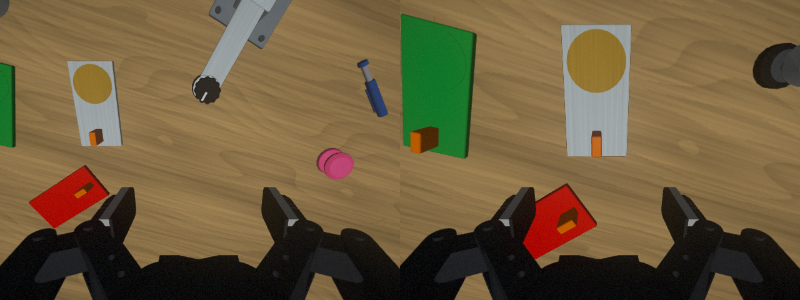

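```bash
cat > k.py <<'E'
from m import *
def knob(c,box,z=.122):
    m=boxm(c['image'].max(2)<62,box).astype(np.uint8)
    k=big(m); (u,rad)=cv2.minEnclosingCircle(k); return u,rad,cv2.fitEllipse(k),onplane(c,[u],z)[0]
E
python3 - <<'E'
from k import *
import pickle
a,b=pickle.load(open('c1.pkl','rb'))
print(knob(a,(300,110,365,175)))
box=(235,15,385,260)
d,f,rect,A1,A2=shoe(b,box);print(d,f,rect,A1,A2,np.degrees(np.arctan2(*(d-f)[::-1])))
hsv=cv2.cvtColor(b['image'],cv2.COLOR_BGR2HSV)
fin=big(boxm((hsv[...,0]<14)&(hsv[...,1]>150)&(hsv[...,2]>60),(290,200,340,256)));print(cv2.boundingRect(fin))
x,y,w,h=cv2.boundingRect(fin)
print('fin mid',onplane(b,[[x+w/2,y+h]],.01),proj(b,[.456,.2135,.041]))
cv2.imwrite('pics/k.png',np.hstack([cv2.resize(a['image'][110:180,290:370],None,fx=5,fy=5),cv2.resize(b['image'][190:260,280:350],None,fx=5,fy=5)]))
E
```

```text
((331.4373474121094, 143.70887756347656), 21.993667602539062, ((331.4654846191406, 143.88607788085938), (40.20783996582031, 41.54804229736328), 8.03378677368164), array([0.60433588, 0.04557847, 0.122     ]))
[0.55081947 0.2433938 ] [0.46049766 0.21772625] ((512.2068481445312, 231.50765991210938), (155.7395477294922, 78.79792785644531), 16.987289428710938) 7364.5 104.5 15.86403348586435
(307, 218, 15, 33)
fin mid [[0.43610744 0.20832918 0.01      ]] [[315.23040825 238.86082226]]
```

View pics/k.png

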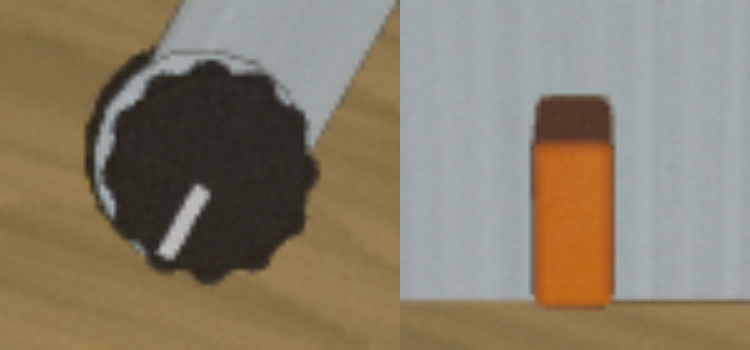

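Run:
```python
from k import *
import pickle
a,b=pickle.load(open('c1.pkl','rb'))
E=b['extrinsics'];print('cam',-E[:3,:3].T@E[:3,3],readout.get_tool_pos())
def j(p,y): return np.round(kinematics.ik(p,down(np.radians(y))),2)
print(j([.511,.017,.034],-73),j([.511,.017,.034],107))
```

```text
cam [0.53083842 0.23462321 0.28516674] [0.45796271 0.21279756 0.16124937]
[-0.19  0.44  1.88 -0.    0.82  1.09] [-0.19  0.44  1.88 -0.    0.82 -2.05]
```

Run:
```python
from k import *
R=down(np.radians(107)); p=np.array([.458,.2147])
r.move_ptp([*p,.14],R); r.movel([*p,.05],v=.1); print(r.movel([*p,.034],v=.05,until_force=8),readout.get_tool_pos())
effector.grab(40); r.hold(.2)
q=readout.get_tool_pos();print(q,readout.get_opening(),readout.get_contact_force(),readout.get_time_s())
d=np.array([.053,-.198])
print(r.movel([p[0]+d[0],p[1]+d[1],.034],v=.07,until_force=25))
r.hold(.3);print(readout.get_tool_pos()-q,readout.get_contact_force(),readout.get_opening(),readout.get_time_s())
snap('scene','s1.png')
i=snap('scene')['image'];cv2.imwrite('pics/s1.png',cv2.resize(i[200:340,290:470],None,fx=4,fy=4))
```

```text
False [0.45769306 0.21462166 0.03359138]
[0.45816406 0.21476771 0.03421726] 0.011492805286396925 [-0.35338365 -0.26445489  3.47937701] 8.425
False
[ 5.25578361e-02 -1.97670930e-01 -3.10813218e-06] [-0.85086118  4.4230339   7.19354069] 0.011397942534566063 11.8
```

View pics/s1.png

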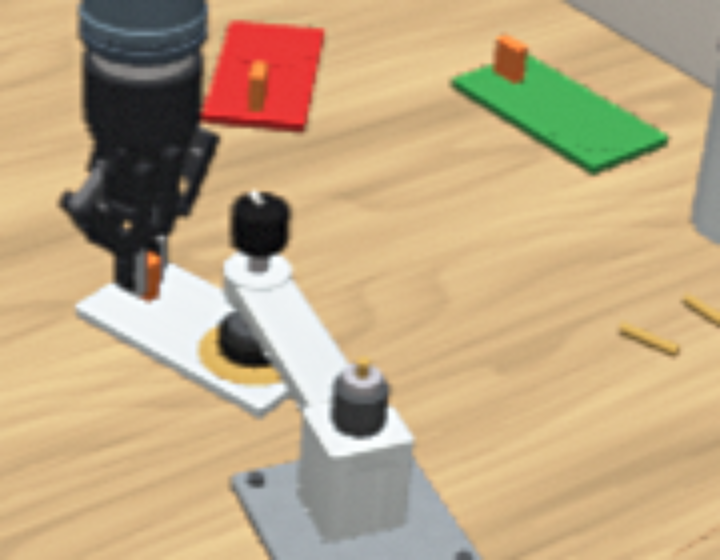

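The scene view shows the sole at crop (248,340), inside the brass ring at (200–290, 320–385). I'll release, back off and measure both from the wrist camera.

Run:
```python
from k import *
import pickle
s=eyes.capture('scene')
effector.release(); 
p=readout.get_tool_pos();r.movel([p[0],p[1],.13],v=.15)
r.move_ptp([.46,.0,.22],down(np.radians(-80)))
r.hold(.3);a=snap('wrist','w2.png');t=snap('top','t2.png');pickle.dump((a,t,s),open('c2.pkl','wb'))
print(readout.get_time_s(),readout.get_tool_pos(),proj(a,[[.603,.044,.122],[.603,.044,.016]]),proj(t,[.603,.044,.122]))
cv2.imwrite('pics/w2c.png',np.hstack([a['image'],cv2.resize(t['image'][130:290,250:360],(330,480))])[:, :970])
i=cv2.imread('pics/w2c.png');cv2.imwrite('pics/w2c.png',cv2.resize(i,(800,396)))
```

```text
16.55 [ 4.59978903e-01 -6.95220106e-06  2.19982487e-01] [[281.77963801 -10.63995234]
 [294.19961174  37.19134558]] [[294.12807786 175.71391689]]
```

View pics/w2c.png

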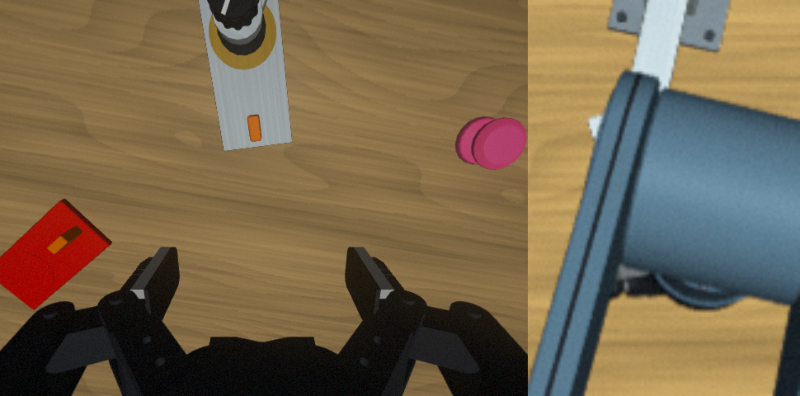

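The wrist view shows the sole at about (240,40) in the preview, inside the brass disc. I'll fit both outlines numerically.

Run:
```python
from k import *
import pickle
from scipy.optimize import least_squares
a,t,s=pickle.load(open('c2.pkl','rb'))
def fit(P,R):
    f=lambda c:np.hypot(P[:,0]-c[0],P[:,1]-c[1])-R
    q=least_squares(f,P.mean(0),loss='soft_l1',f_scale=.0007);return q.x,np.sqrt(np.mean(q.fun**2))
hsv=cv2.cvtColor(a['image'],cv2.COLOR_BGR2HSV)
br=boxm((hsv[...,0]>12)&(hsv[...,0]<30)&(hsv[...,1]>130)&(hsv[...,2]>70),(246,0,340,90))
k=big(br);print(cv2.boundingRect(k))
m=np.zeros(br.shape,np.uint8);cv2.drawContours(m,[k],-1,1,-1)
o=[];i=[]
for u in range(246,340):
    v=np.where(m[:,u])[0]
    if len(v)==0: continue
    o.append([u,v.max()+.5])
    j=v.max()
    while j>0 and m[j,u]: j-=1
    if j>3 and a['image'][j-2,u].max()<75: i.append([u,j+.5])
o=onplane(a,o,.010)[:,:2]; print('disc',fit(o,.035),len(o))
for z in (.013,.015,.017): print('sole',z,fit(onplane(a,i,z)[:,:2],.024),len(i))
w=big(boxm((hsv[...,1]<40)&(hsv[...,2]>110),(230,95,370,190)))
print(onplane(a,[cen(big(boxm((hsv[...,0]<14)&(hsv[...,1]>150),(280,120,340,180))))],.03))
cv2.imwrite('pics/k3.png',cv2.resize(a['image'][0:100,230:350],None,fx=5,fy=5))
```

```text
(253, 6, 82, 78)
disc (array([0.60293948, 0.04482327]), np.float64(0.00022525953815544846)) 82
sole 0.013 (array([0.60486645, 0.04567567]), np.float64(0.0010666144059710344)) 60
sole 0.015 (array([0.6046183 , 0.04550356]), np.float64(0.0010299265579644327)) 60
sole 0.017 (array([0.60437057, 0.04533044]), np.float64(0.0009953088853383344)) 60
[[0.51124729 0.01663544 0.03      ]]
```

View pics/k3.png

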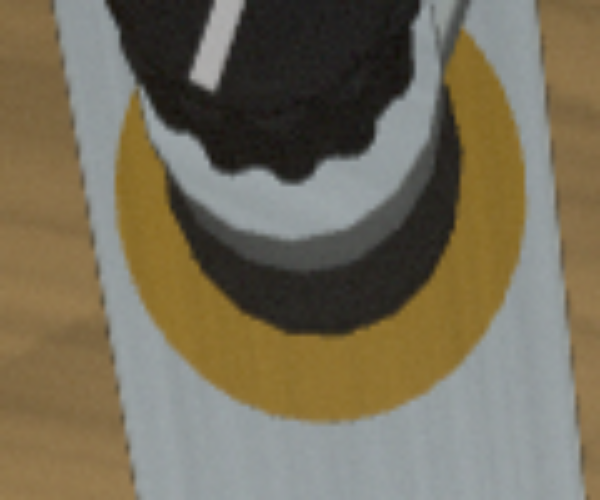

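The sole sits about 2 mm off the disc centre, with an 11 mm margin. Next I'll grip the knob and turn it through the part that must be free.

```bash
cat > t.py <<'E'
from k import *
P=np.array([.6035,.0452]);Y0=np.radians(79);Z0=.112
def step(ang,xy,w=.5,dth=.1):
    tgt=np.array([*xy,Z0-ang*.018/(2*np.pi)])
    cur=getattr(step,'cur',None)
    dist=.0029*dth if cur is None else np.linalg.norm(tgt-cur)
    step.cur=tgt
    r.movel(tgt,down(Y0-ang),v=max(dist,1e-4)/(dth/w))
    M=[];F=[]
    for _ in range(4):
        r.hold(.02);M.append(readout.get_torque());F.append(readout.get_contact_force())
    return np.mean(M,0),np.mean(F,0)
E
python3 - <<'E'
from t import *
import json
r.move_ptp([*P,.2],down(Y0)); 
print(r.movel([*P,Z0],v=.08,until_force=8)); r.hold(.2)
print(readout.get_tool_pos(),readout.get_contact_force(),readout.get_torque(),readout.get_joints()[5])
effector.grab(40);r.hold(.2)
print(readout.get_tool_pos(),readout.get_opening(),readout.get_contact_force(),readout.get_torque(),readout.get_time_s())
xy=P.copy();step.cur=np.array([*P,Z0])
for i in range(1,8):
    M,F=step(.1*i,xy)
    print(round(.1*i,2),np.round(M,3),np.round(F,1),round(readout.get_time_s(),2))
    if np.linalg.norm(F)>30: break
    xy=xy+np.clip(F[:2]*3e-5,-3e-4,3e-4)
json.dump([.1*i,*xy],open('st.json','w'));print(xy,readout.get_opening())
E
```

```text
False
[0.60378082 0.04519146 0.11253361] [-0.75627529 -0.09996473 -0.99825749] [-0.00990645 -0.06083298  0.00865001] -1.4881631890284424
[0.6036502  0.0459192  0.11229061] 0.03267393554951201 [0.18940918 5.2444394  3.47322919] [ 0.83451539  0.02239679 -0.03523399] 20.975
0.1 [ 0.879  0.029 -0.046] [-0.5  4.8  3. ] 21.29
0.2 [ 0.86   0.009 -0.064] [-0.1  5.4  3.6] 21.62
0.3 [ 0.871  0.039 -0.06 ] [-0.1  5.3  4. ] 21.94
0.4 [ 0.876  0.043 -0.071] [-0.4  5.4  4.7] 22.27
0.5 [ 0.747  0.055 -0.101] [-0.1  4.7  5.1] 22.59
0.6 [ 0.697  0.031 -0.096] [-0.9  4.5  5.4] 22.92
0.7 [ 0.602  0.058 -0.086] [-0.5  3.5  5.2] 23.24
[0.60341712 0.04620737] 0.03303081353317324
```

Run:
```python
from t import *
import json,pickle
ang,x,y=json.load(open('st.json'));xy=np.array([x,y]);step.cur=np.array([x,y,Z0-ang*.018/2/np.pi])
s=eyes.capture('scene')
L=[]
while ang<1.72:
    dth=.07; ang+=dth
    M,F=step(ang,xy,.4,dth); L.append((ang,M[2]))
    print(round(ang,2),np.round(M,3),np.round(F,1),round(readout.get_time_s(),2))
    if np.linalg.norm(F)>30: break
    xy=xy+np.clip(F[:2]*3e-5,-3e-4,3e-4)
    b=np.median([m for a,m in L[:6]])
    if len(L)>6 and all(abs(m-b)>.04 for a,m in L[-2:]): print('rise');break
json.dump([ang,*xy],open('st.json','w'));json.dump(L,open('L.json','w'));print(xy,readout.get_opening())
s2=eyes.capture('scene');w=eyes.capture('wrist');pickle.dump((s,s2,w),open('c3.pkl','wb'))
c=lambda i:cv2.resize(i['image'][235:305,330:400],(280,280),interpolation=cv2.INTER_CUBIC)
cv2.imwrite('pics/s3.png',np.hstack([c(s),c(s2)]))
```

```text
0.77 [ 0.545  0.05  -0.082] [-0.9  3.1  5.4] 23.61
0.84 [ 0.487  0.04  -0.087] [-0.5  2.9  4.9] 23.93
0.91 [ 0.442  0.044 -0.061] [-0.8  2.4  5.1] 24.24
0.98 [ 0.359  0.045 -0.094] [-0.8  2.1  5.2] 24.56
1.05 [ 0.332  0.076 -0.099] [-0.4  1.9  5.7] 24.88
1.12 [ 0.298  0.066 -0.068] [-0.6  1.7  4.8] 25.19
1.19 [ 0.239  0.057 -0.077] [-0.8  1.4  5.2] 25.51
1.26 [ 0.231  0.015 -0.09 ] [-1.   1.5  4.9] 25.82
1.33 [ 0.173  0.079 -0.084] [-0.6  1.2  5.5] 26.14
1.4 [ 0.155  0.051 -0.096] [-0.6  1.   5.1] 26.46
1.47 [ 0.139  0.035 -0.088] [-1.3  0.8  5.6] 26.77
1.54 [ 0.089  0.066 -0.084] [-0.7  0.6  5.3] 27.09
1.61 [ 0.105  0.055 -0.059] [-0.4 -0.   5.2] 27.41
1.68 [ 0.081  0.051 -0.085] [-0.9  1.1  5.1] 27.73
1.75 [ 0.065  0.083 -0.065] [-0.4  0.   5.1] 28.04
[0.60310183 0.0468575 ] 0.03282477751158294
```

View pics/s3.png

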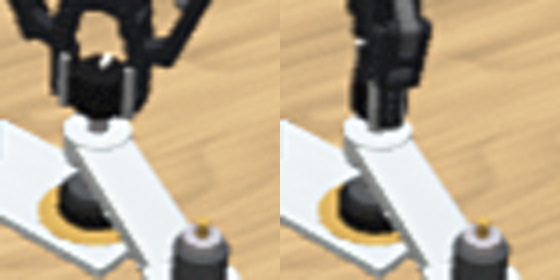

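The knob is turning at a steady 0.08 N m or so, which is in the free-thread range, and there's no contact yet. I'll continue with finer averaging.

Run:
```python
from t import *
import json,pickle
ang,x,y=json.load(open('st.json'));L=json.load(open('L.json'));xy=np.array([x,y]);step.cur=np.array([x,y,Z0-ang*.018/2/np.pi])
b=np.mean([m for a,m in L]);print('base',b)
N=[]
while ang<2.75:
    dth=.05; ang+=dth
    M,F=step(ang,xy,.4,dth)
    Ms=[M[2]]
    for _ in range(8): r.hold(.015);Ms.append(readout.get_torque()[2])
    m=(M[2]*4+sum(Ms[1:]))/12; N.append(m)
    print(round(ang,2),round(m,4),np.round(F,1),round(readout.get_time_s(),2))
    if np.linalg.norm(F)>30: break
    xy=xy+np.clip(F[:2]*3e-5,-3e-4,3e-4)
    if len(N)>1 and b-N[-1]>.03 and b-N[-2]>.018: print('rise');break
json.dump([ang,*xy],open('st.json','w'));print(xy,readout.get_opening())
```

```text
base -0.08120015036710569
1.8 -0.0712 [-0.5  0.4  5.4] 28.59
1.85 -0.0808 [-0.4  0.9  4.8] 29.04
1.9 -0.0881 [-0.6 -0.5  5.2] 29.49
1.95 -0.0698 [-0.9  0.3  5.4] 29.94
2.0 -0.0885 [-0.3  0.4  5. ] 30.39
2.05 -0.0839 [-0.4  0.2  5.1] 30.84
2.1 -0.1079 [-0.4  0.   5.5] 31.29
2.15 -0.0994 [-0.3  0.2  5. ] 31.74
2.2 -0.1187 [-0.  -0.1  5.4] 32.19
rise
[0.6029907  0.04691461] 0.03266706411775072
```

Run:
```python
from t import *
import json,pickle
v=[]
for _ in range(30): r.hold(.02);v.append(readout.get_torque()[2])
print(np.mean(v),np.std(v)/30**.5)
effector.release();p=readout.get_tool_pos()
r.movel([p[0],p[1],.2],v=.15)
r.move_ptp([.46,.0,.22],down(np.radians(-80)));r.hold(.3)
w=snap('wrist','w4.png');
r.move_joints([-1.362,0.259,1.535,0,1.348,-0.203])
t=snap('top');s=snap('scene');pickle.dump((w,t,s),open('c4.pkl','wb'))
print(readout.get_contact_force(),readout.get_time_s())
c=lambda i:cv2.resize(i,(390,300),interpolation=cv2.INTER_CUBIC)
cv2.imwrite('pics/f.png',np.vstack([np.hstack([c(w['image'][0:100,230:360]),c(s['image'][240:320,330:434])]),np.hstack([c(t['image'][60:280,70:356]),c(s['image'])])]))
```

```text
-0.12401261400121998 0.006141471401147975
[-0.18325099  0.48300589  0.32995964] 37.1583
```

View pics/f.png

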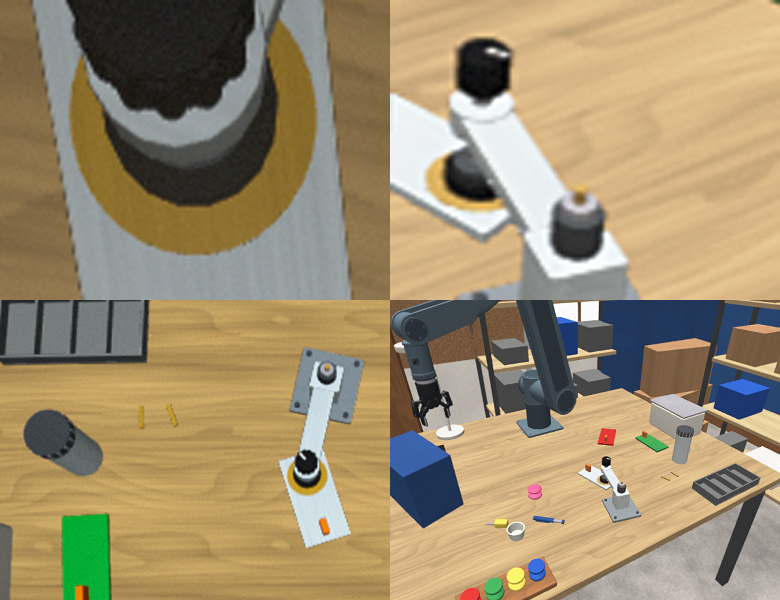

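The final pictures show the sole inside the brass ring and the knob's mark turned clockwise by about 2.2 rad. The hand is clear and the other things are where they were.

```bash
python3 -c "
from h import *
order.finish_job();print(readout.get_time_s())"
```

```text
the job is handed in; nothing more can be done
the job is handed in; nothing more can be done
```

The shoe is under the foot with the sole wholly above the brass disc. The knob is turned to a light touch, both are released, and the job is handed in at about 37 s of the 72 s allowed.

- **Shoe:** I gripped it by the fin, slid it flat under the foot and let go. The wrist-camera fit put the sole about 2 mm off the disc's centre, against an 11 mm margin. The final pictures still show brass around the sole wherever it can be seen.
- **Knob:** I turned it clockwise 2.2 rad in small steps. The torque stayed near 0.081 N m until about 2.05 rad, then rose to about 0.12 N m, and I stopped there. I estimate a foot force of roughly 3 to 6 N. That comes from the torque rise and the stated spring rate and is not measured directly.
- **End state:** The arm is back at its start pose, touching nothing, with the wrist force near zero. In the last pictures nothing else on the table appears to have moved; I checked that by eye only.
- **Disagreements:** The overhead and wrist cameras differed by about 3 mm on absolute positions but agreed on the distance from the shoe to the foot, which I used for the slide. The torque reading had the opposite sign to what I expected, so I went by its size. Single readings scattered by about 0.01 N m, so the touch point is good to about 0.1 rad.

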